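# Put two cleaned storm lanterns back together

## Robot

A 6-joint arm with a two-finger parallel gripper is mounted at the origin on the work surface. World frame = base frame: x ahead of the robot, y to its left, z up, the work surface at z = 0. Lengths are in m, angles in rad, forces in N, time in s.
With the tool pointing down it reaches from about 0.35 to 0.975 m from the base axis. Payload 4.9 kg.
Tool frame: the origin (TCP) lies at the very end of the fingers, on their centre line; the grasp point (between the pads) lies ctrl.grip_point_offset behind it (ctrl.grip_point_offset is the distance from the TCP to the grasp point, in m); z points along the fingers, y is the direction in which the jaws open and shut (so a half turn about z gives the same grasp; the last joint's range is limited). The gripper opens to 85 mm and grips with 20 to 120 N. Pads are 22 mm wide; open, the fingers measure 114 mm over their backs; the gripper's body (76 mm by 85 mm) begins 54 mm behind the grasp point. The pads swing forward as they close: fully open they stand 13 mm farther back than shut.
Start: joints at [-1.272, 0.053, 1.613, -0, 1.476, -0.119], TCP at [0.254, -0.571, 0.231] pointing down, gripper open.
Joint ranges: [-3.01, 3.01], [-1.01, 2.22], [0.06, 2.58], [-1.02, 4.17], [0.09, 2.62], [-3.14, 3.14]. Speed limits (rad/s): [2.57, 2.57, 3.14, 3.14, 3.14, 3.14].

## Interface

Orientations are given as a rotation vector (axis times angle).
In Python, from station import ctrl gives the robot as it stands. The module is installed in compiled form; this text tells all that it offers.
- The arm moves only by the shell command python3 -m creep 'ROWS' [FORCE]. ROWS is JSON, a list of rows, each a list of 5 numbers: the closure in counts, from 0 (fully open) to 255 (shut), then the shift along the tool's x, y, z in mm, then the turn about the tool's z in rad. A call has 1 to 12 rows; each row is the pose to reach, as a shift and turn from the pose commanded when the call began, along the tool's axes at that moment; what a row does not reach only later rows make up. A row lasts 1/12 s, in which the tool goes at most 41.7 mm and 7.16 degrees, less where a joint would pass 70% of its speed; a pose out of reach is approached as far as the arm can. A call with a gripper value outside its range is refused whole. The fingers move at their own pace and stop on an object; FORCE is the grip in N (left out, the last holds). Time passes only in rows, so rows that repeat a pose let the fingers close. It gives the time, the measured TCP pose, the force and the opening at its end, in the units of the state.
- ctrl.get_obs(): the state, without advancing time (a new reading comes with each control period).
- ctrl.get_image(name): name is "side" or "top" or "wrist"; returns the picture (400x640x3 uint8, red, green, blue); there is no depth.
- ctrl.calibration(name): a dict with "fx", "fy", "cx", "cy" (pixels), "R" (3x3) and "t" (3): a world point X has camera coordinates R X + t. Camera axes: x right, y down, z forward; pixel columns grow to the right and rows downward; lengths in m; the calibration is good to about 2 mm. A picture is of the moment at which its call begins: read the wrist's pose just before it. calibration takes no time and is no camera call; for the wrist camera it gives the pose at the moment of the call.
- ctrl.finish_job(): hands the job in, once; it reports no verdict.
Trained networks look in the newest picture that a camera, given by its name, has taken for a name from the list of things; names that differ only in an ending like _2 or _b are one class to them, and where a whole thing is asked for, a point or a joint stands for the part that bears it (a point fixed in the world has none). Each returns a list of dicts, best first, with "conf" (0 to 1); they miss things now and then, are a little off and sometimes report something else, mostly with a low value. They report only what shows in the picture. A call takes as long as a camera call.
- ctrl.boxes_of(camera, label): "rect" ([left, top, width, height] in pixels, round what is visible of it).
- ctrl.outline_of(camera, label): "mask" (400x640 bool, what is visible of it) and "rect" ([left, top, width, height] in pixels, round what is visible of it).
The state is a dict: "t": time; "q": joint angles; "dq": joint speeds; "effort": joint torques, N m; "tool_pos": TCP position; "tool_rot": TCP orientation; "contact_force": force on the tool from outside, world axes, zero at the start; "wrist_torque": the same for the moment, N m; "opening": finger opening in m.
Only numpy, scipy, OpenCV 4.12 (cv2) and the standard library are available. Lean on these libraries where they do the work, as an engineer would, in place of code of your own. Each camera call takes 0.05 s, during which the arm holds its last target. There are 200 camera calls.

## Task

Put the two storm lanterns on the bench back together, each on its own tank with the parts of its own size. The large one, from the bottom up, is tank, burner, glass globe, hood; the small one still has its burner in, so it needs only its globe and then its hood. Leave every part upright and fully seated in the one below it, and let go of everything.

Things in the scene. Friction and masses are not known exactly. Their poses are not given: they have to be found in the camera images.
- tank_large: Large dark steel lantern tank, loose, 0.9 kg, 116 mm diameter, flat top deck 46 mm high. On the deck, concentric: gallery rim (inner dia. 66, outer 72, top at 54), in which the large globe's foot stands on the deck; brass socket ring (inner dia. 37, outer 41, top at 50), in which the burner stands on the deck. Filler cap, 48 off axis at +x, 52 high. Origin: centre of underside; z up its axis.
- tank_small: Small dark steel lantern tank, loose, 0.6 kg, 88 mm diameter, flat top deck 38 mm high. On the deck: gallery rim (inner dia. 50, outer 56, top at 45), in which the small globe's foot stands on the deck; fitted brass burner in the middle (dia. 22, top at 64), which goes inside the globe. Filler cap, 37 off axis at +x, 43 high. Origin: centre of underside; z up its axis.
- burner: Large lantern's loose brass burner, upright, about 80 g, 42 mm high: round foot of 30 mm diameter, 10 high; from 16 up a plain tube of 22 mm diameter, gripped near its top, 32 above the origin. Seated, its origin is 46 above the large tank's. Origin: centre of underside; z up its axis.
- globe_large: Large clear glass globe, upright, open both ends, about 140 g, 88 mm high, wall 3: outer diameter 58 at the foot, 64 at the belly (straight sides 36 to 62 above the origin, grip there), 54 at the top rim. Seated, its origin is 46 above the large tank's. Origin: centre of underside; z up its axis.
- globe_small: Small clear glass globe, upright, open both ends, about 80 g, 64 mm high, wall 3: outer diameter 42 at the foot, 47 at the belly (straight sides 26 to 46 above the origin, grip there), 39 at the top rim. Seated, its origin is 38 above the small tank's. Origin: centre of underside; z up its axis.
- hood_large: Large bright metal hood, upright, about 130 g, 62 mm high: tapered plug below (dia. 34 widening to 42 over 8 mm) enters the large globe's top (opening 48); brim (dia. 72, 8 to 11 above the origin) rests on the globe's rim; cone roof; chimney (dia. 34, from 24 to 62) is the grip. Seated, its origin is 80 above the globe's, 126 above the large tank's. Origin: centre of underside; z up its axis.
- hood_small: Small bright metal hood, upright, about 70 g, 50 mm high: tapered plug below (dia. 22 widening to 27 over 6 mm) enters the small globe's top (opening 33); brim (dia. 54, 6 to 9 above the origin) rests on the globe's rim; cone roof; chimney (dia. 24, from 19 to 50) is the grip. Seated, its origin is 58 above the globe's, 96 above the small tank's. Origin: centre of underside; z up its axis.

How it is judged:
At the end, for the whole second after the job is handed in: Burner, large globe and large hood 46, 46 and 126 mm above the large tank's origin, small globe and hood 38 and 96 mm above the small tank's: each within 4 mm in height (burner 3), 9 mm off the tank's axis (hoods 11), upright within 0.08 rad, at rest. Tanks stand at rest, upright within 0.06 rad (angle between each of tank_large, tank_small's own z axis and vertical below 0.06 rad and linear speed of each of tank_large, tank_small, burner, globe_large, hood_large, globe_small, hood_small below 0.02 m/s and height (world z) of each of tank_large, tank_small below 0.01 m and z of burner in the frame of tank_large between 0.043 and 0.049 m and horizontal distance between each of burner, globe_large and tank_large below 0.009 m and angle between each of burner, globe_large, hood_large, globe_small, hood_small's own z axis and vertical below 0.08 rad and z of globe_large in the frame of tank_large between 0.042 and 0.05 m and z of hood_large in the frame of tank_large between 0.122 and 0.13 m and horizontal distance between hood_large and tank_large below 0.011 m and z of globe_small in the frame of tank_small between 0.034 and 0.042 m and horizontal distance between globe_small and tank_small below 0.009 m and z of hood_small in the frame of tank_small between 0.092 and 0.1 m and horizontal distance between hood_small and tank_small below 0.011 m); the robot touches nothing.
It also fails if it takes over 131 s, if anything falls off the work surface, if the arm or the gripper's body presses on something with over 40 N, if the wrist force passes 120 N, or if a joint passes its speed limit or range.

## Working session

There is one attempt and no reset: what is moved stays moved. The work goes in short steps, Python scripts to look and compute and a shell command to move; the robot and the scene stay as the last step left them, time stands still between calls to the robot, and variables do not carry over. Pictures are saved under pics/ and viewed, about 12 in all and at most 16, crops included, and the job is handed in when it is done.

```bash
mkdir -p pics; ls; python3 - <<'E'
from station import ctrl
import cv2,numpy as np
o=ctrl.get_obs();print({k:np.round(v,3) for k,v in o.items()},ctrl.grip_point_offset)
for n in("top","side"):
    im=ctrl.get_image(n);cv2.imwrite(f"pics/{n}0.png",im[:,:,::-1])
    c=ctrl.calibration(n);print(n,c)
    for l in"tank_large tank_small burner globe_large globe_small hood_large hood_small".split():
        print(l,[(round(d["conf"],2),np.round(d["rect"])) for d in ctrl.boxes_of(n,l)[:3]])
E
```

```text
pics
{'t': np.float64(0.0), 'q': array([-1.272,  0.053,  1.614, -0.   ,  1.476, -0.119]), 'dq': array([-0.001,  0.   , -0.   , -0.002, -0.001, -0.001]), 'effort': array([ 1.0000e-03, -3.9369e+01, -3.7017e+01, -0.0000e+00,  7.0000e-03,
       -0.0000e+00]), 'tool_pos': array([ 0.253, -0.571,  0.23 ]), 'tool_rot': array([-3.071, -0.651,  0.   ]), 'contact_force': array([-0.323, -0.108,  0.116]), 'wrist_torque': array([-0.027, -0.012,  0.033]), 'opening': np.float64(0.086)} 0.0187
top {'fx': 440.5510956808487, 'fy': 440.5510956808487, 'cx': 323.9415946859281, 'cy': 199.91227196162262, 'R': array([[-0.01904216, -0.99980704,  0.00482381],
       [-0.98259803,  0.01782236, -0.18488776],
       [ 0.18476611, -0.00826053, -0.98274781]]), 't': array([0.05030854, 0.53791596, 0.93345379])}
tank_large [(0.96, array([257., 150.,  48.,  51.]))]
tank_small [(0.88, array([392., 152.,  40.,  40.]))]
burner [(0.66, array([374., 240.,  17.,  20.])), (0.64, array([228., 240.,  14.,  11.]))]
globe_large [(0.62, array([439., 221.,  36.,  30.]))]
globe_small [(0.48, array([372., 240.,  20.,  18.]))]
hood_l
[... 160 characters left out ...]
: 314.85912526501596, 'cy': 201.3670706714254, 'R': array([[-0.99688987, -0.07816846, -0.01001431],
       [-0.03372078,  0.53795287, -0.84230019],
       [ 0.07122854, -0.83934284, -0.53891567]]), 't': array([0.54536579, 0.01610664, 0.97025127])}
tank_large [(0.96, array([256., 205.,  56.,  48.]))]
tank_small [(0.62, array([281., 141.,  31.,  36.]))]
burner [(0.91, array([356., 253.,  16.,  27.])), (0.74, array([255., 205.,  57.,  46.])), (0.72, array([278., 142.,  37.,  34.]))]
globe_large [(0.74, array([348., 124.,  20.,  34.]))]
globe_small []
hood_large [(0.84, array([345., 191.,  36.,  35.])), (0.22, array([282., 142.,  30.,  32.]))]
hood_small [(0.68, array([272., 287.,  38.,  35.]))]
```

```bash
python3 - <<'E'
import cv2
a=cv2.imread("pics/top0.png")[120:300,140:540];cv2.imwrite("pics/a.png",cv2.resize(a,None,fx=2,fy=2,interpolation=cv2.INTER_CUBIC))
a=cv2.imread("pics/side0.png")[100:340,180:480];cv2.imwrite("pics/b.png",cv2.resize(a,None,fx=2.4,fy=2.4,interpolation=cv2.INTER_CUBIC))
E
```

```text
(no output)
```

View pics/a.png

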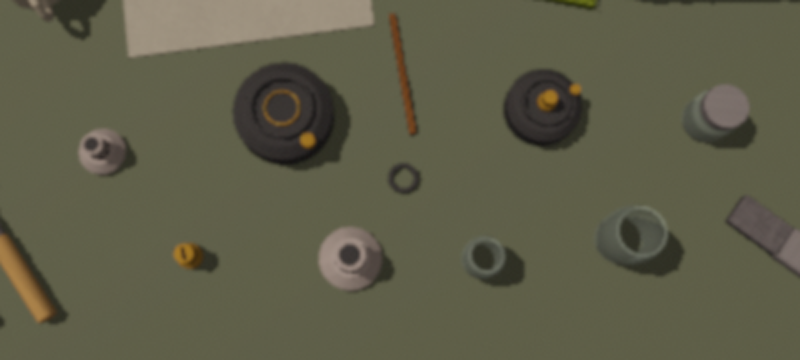

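View pics/b.png

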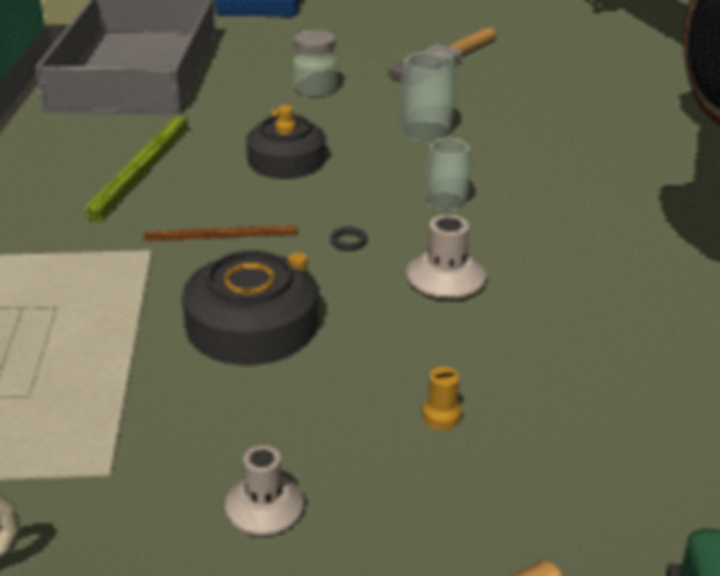

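```bash
cat > h.py <<'E'
from station import ctrl
import numpy as np, cv2
from scipy.spatial.transform import Rotation as Ro
def ray(n,uv,z,c=None):
    c=c or ctrl.calibration(n);R=np.array(c["R"]);C=-R.T@c["t"]
    d=R.T@np.array([(uv[0]-c["cx"])/c["fx"],(uv[1]-c["cy"])/c["fy"],1]);return (C+d*(z-C[2])/d[2])[:2]
def proj(n,X,c=None):
    c=c or ctrl.calibration(n);p=np.array(c["R"])@X+c["t"];return np.array([c["cx"]+c["fx"]*p[0]/p[2],c["cy"]+c["fy"]*p[1]/p[2]])
def shift(X,o=None):
    o=o or ctrl.get_obs();return np.round(Ro.from_rotvec(o["tool_rot"]).inv().apply(np.array(X)-o["tool_pos"])*1000,1)
E
python3 - <<'E'
from h import *
for k,z,a,b in [("tankL",.05,(281,107),(249,278)),("capL",.052,(308,140),(298,261)),("tankS",.064,(549,98),(286,112)),("capS",.043,(575,90),(0,0)),("burner",.042,(187,250),(445,374)),("globeL",.088,(642,232),(429,60)),("globeS",.064,(489,255),(449,147)),("hoodL",.062,(350,254),(449,224)),("hoodS",.05,(95,146),(262,456))]:
    print(k,ray("top",(a[0]/2+140,a[1]/2+120),z).round(3),ray("side",(b[0]/2.4+180,b[1]/2.4+100),z).round(3))
o=ctrl.get_obs();print(Ro.from_rotvec(o["tool_rot"]).as_matrix().round(3))
im=ctrl.get_image("wrist");cv2.imwrite("pics/w0.png",im[:,:,::-1]);c=ctrl.calibration("wrist")
C=-np.array(c["R"]).T@c["t"];print(C,o["tool_pos"],c)
print(shift(C))
E
```

```text
tankL [0.601 0.137] [0.598 0.14 ]
capL [0.562 0.107] [0.56  0.115]
tankS [ 0.603 -0.163] [ 0.599 -0.153]
capS [ 0.617 -0.198] [ 1.053 -0.543]
burner [0.443 0.242] [0.436 0.245]
globeL [ 0.449 -0.248] [ 0.447 -0.247]
globeS [ 0.429 -0.088] [ 0.427 -0.082]
hoodL [0.433 0.062] [0.43  0.062]
hoodS [0.56  0.345] [0.561 0.348]
[[ 0.914  0.406  0.   ]
 [ 0.406 -0.914 -0.   ]
 [-0.     0.    -1.   ]]
[ 0.32520055 -0.53986843  0.37372038] [ 0.25359244 -0.57123253  0.23135815] {'fx': 353.0002925970169, 'fy': 353.0002925970169, 'cx': 323.5014847135205, 'cy': 198.12351762756202, 'R': array([[ 4.05737465e-01, -9.13989617e-01,  3.00207828e-04],
       [-8.70421199e-01, -3.86296368e-01,  3.05191830e-01],
       [-2.78826195e-01, -1.24089067e-01, -9.52290847e-01]]), 't': array([-0.62549238, -0.03954417,  0.37957316])}
[  78.2    0.4 -142.4]
```

```bash
python3 -m creep '[[0,30,-30,0,0.1],[0,60,-60,0,0.2],[0,90,-90,0,0.3],[0,120,-122,0,0.418],[0,145,-150,0,0.418],[0,175,-180,0,0.418],[0,205,-212,0,0.418],[0,235,-243,0,0.418],[0,265,-275,0,0.418],[0,295,-305,0,0.418],[0,325,-336,0,0.418],[0,350,-366,0,0.418]]'; python3 -m creep '[[0,10,-10,0,0],[0,10,-10,0,0]]'; cat > w.py <<'E'
import sys
from h import *
labels=sys.argv[2:]
o=ctrl.get_obs();c=ctrl.calibration("wrist");im=ctrl.get_image("wrist");cv2.imwrite(f"pics/{sys.argv[1]}.png",im[:,:,::-1])
np.savez(f"pics/{sys.argv[1]}.npz",**c)
print(o["t"].round(2),o["tool_pos"].round(4),o["tool_rot"].round(4),o["q"].round(2),"F",o["contact_force"].round(1),"op",o["opening"].round(4))
for l in labels:
    print(l,[(round(d["conf"],2),np.round(d["rect"])) for d in ctrl.boxes_of("wrist",l)[:3]])
E
python3 w.py w1 globe_small tank_small
```

```text
t: 1.85
tool_pos: [0.4235, -0.0991, 0.2317]
tool_rot: [3.141, -0.001, 0.002]
contact_force: [0.7, -0.0, 0.3]
opening: 0.0856
t: 2.02
tool_pos: [0.4341, -0.0883, 0.2316]
tool_rot: [-3.141, -0.008, -0.002]
contact_force: [-0.3, -0.8, 0.5]
opening: 0.0854Traceback (most recent call last):
  File "w.py", line 6, in <module>
    print(o["t"].round(2),o["tool_pos"].round(4),o["tool_rot"].round(4),o["q"].round(2),"F",o["contact_force"].round(1),"op",o["opening"].round(4))
          ^^^^^^^^^^^^
AttributeError: 'float' object has no attribute 'round'
```

View pics/w1.png

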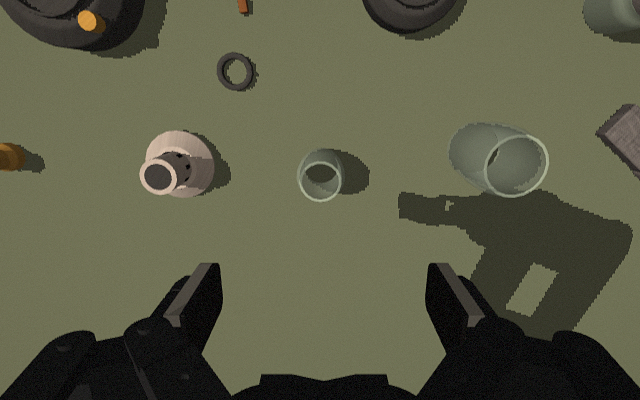

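```bash
sed -i 's/o\["t"\].round(2)/round(float(o["t"]),2)/; s/o\["opening"\].round(4)/round(float(o["opening"]),4)/' w.py; python3 - <<'E'
from h import *
c=dict(np.load("pics/w1.npz"));o=ctrl.get_obs()
print(proj("w",np.array(o["tool_pos"]),c))
for k,z,p in [("gS",.064,(320.5,176)),("gL",.088,(516.5,165)),("hL",.062,(158,177))]:
    print(k,ray("w",p,z,c).round(4))
print(shift([*ray("w",(320.5,176),.064,c),.018]))
E
```

```text
[326.05248552 268.22903755]
gS [ 0.4343 -0.086 ]
gL [ 0.4505 -0.248 ]
hL [0.4321 0.062 ]
[  0.8  -3.9 213.5]
```

```bash
python3 -m creep '[[0,1,-3.5,40,0],[0,1,-3.5,80,0],[0,1,-3.5,120,0],[0,1,-3.5,160,0],[0,1,-3.5,190,0],[0,1,-3.5,208,0],[0,1,-3.5,215,0],[0,1,-3.5,215,0],[160,1,-3.5,215,0],[160,1,-3.5,215,0],[160,1,-3.5,215,0],[160,1,-3.5,215,0]]' 25; python3 -m creep '[[160,0,0,0,0],[160,0,0,0,0],[160,0,0,0,0],[160,0,0,-10,0],[160,0,0,-30,0],[160,0,0,-60,0],[160,0,0,-95,0],[160,0,0,-130,0],[160,0,0,-130,0]]'; python3 w.py w2
```

```text
t: 3.07
tool_pos: [0.4357, -0.0882, 0.0184]
tool_rot: [3.14, -0.0, 0.005]
contact_force: [-2.0, -0.0, 3.8]
opening: 0.0459
t: 3.82
tool_pos: [0.4385, -0.089, 0.1553]
tool_rot: [3.136, 0.0, 0.022]
contact_force: [0.6, -0.6, 0.8]
opening: 0.0457
3.82 [ 0.4385 -0.089   0.1553] [3.1363e+00 2.0000e-04 2.1800e-02] [-0.37 -0.35  2.1   0.    1.37  1.2 ] F [ 0.6 -0.6  0.8] op 0.0457
```

View pics/w2.png

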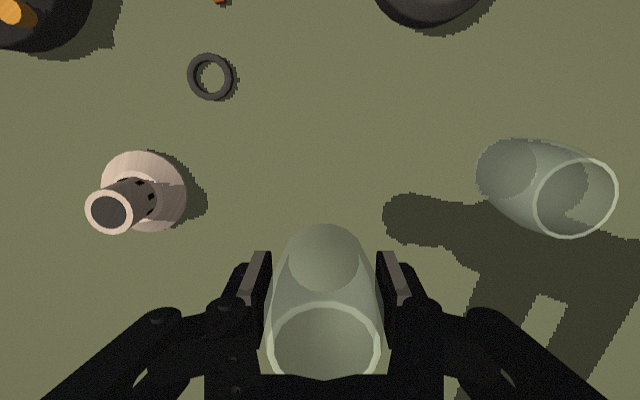

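```bash
python3 -m creep '[[160,28,17,0,0],[160,56,34,0,0],[160,84,51,0,0],[160,102,63,0,0],[160,110,67,0,0],[160,110,67,0,0],[160,110,67,0,0]]'; python3 w.py w3 tank_small
```

```text
t: 4.45
tool_pos: [0.5431, -0.1539, 0.1452]
tool_rot: [-3.14, 0.0, 0.004]
contact_force: [0.0, -0.3, -0.9]
opening: 0.0461
4.45 [ 0.5431 -0.1539  0.1452] [-3.1403e+00  2.0000e-04  3.9000e-03] [-0.41 -0.02  1.83  0.    1.33  1.16] F [ 0.  -0.3 -0.9] op 0.0461
tank_small [(0.87, array([278.,  48., 125., 121.]))]
```

View pics/w3.png

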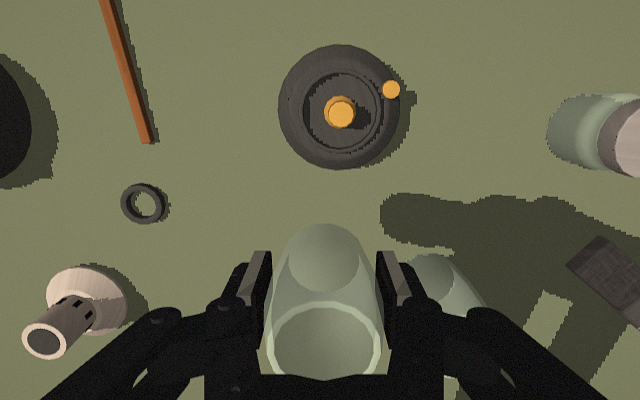

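```bash
python3 - <<'E'
from h import *
c=dict(np.load("pics/w3.npz"));o=ctrl.get_obs();T=np.array(o["tool_pos"])
print("rim",ray("w",(341.5,111),.045,c),"burn",ray("w",(340,112),.064,c),"disc",ray("w",(340,107),.03,c))
for off in(.015,.018):
  zf=T[2]-off;print("foot",ray("w",(323,258),zf,c)-T[:2],"top",ray("w",(325.5,342),zf+.064,c)-T[:2])
E
```

```text
rim [ 0.60462255 -0.16617315] burn [ 0.60536385 -0.16432943] disc [ 0.60631767 -0.16580209]
foot [-0.00280223 -0.00038119] top [ 0.00084157 -0.00131387]
foot [-0.00436586 -0.00037397] top [-0.00168258 -0.00133182]
```

```bash
python3 -m creep '[[160,25,4,0,0],[160,50,9,0,0],[160,60,11,0,0],[160,63,11,0,0],[160,63,11,0,0],[160,63,11,0,0]]'; python3 w.py w4 tank_small
```

```text
t: 5.05
tool_pos: [0.606, -0.1649, 0.1461]
tool_rot: [-3.141, -0.0, 0.002]
contact_force: [-0.5, -0.2, -0.9]
opening: 0.046
5.05 [ 0.606  -0.1649  0.1461] [-3.1412e+00 -4.0000e-04  1.6000e-03] [-0.38  0.13  1.68 -0.    1.34  1.19] F [-0.5 -0.2 -0.9] op 0.046
tank_small [(0.64, array([267., 137., 114.,  99.]))]
```

```bash
python3 -m creep '[[160,0,0,30,0],[160,0,0,60,0],[160,0,0,75,0],[160,0,0,80,0],[160,0,0,84,0],[160,0,0,87,0],[160,0,0,89,0],[160,0,0,91,0],[160,0,0,91,0]]'; python3 w.py w5; cd pics; python3 -c "
import cv2;cv2.imwrite('w5c.png',cv2.imread('w5.png')[100:,120:520])"
```

```text
t: 5.9
tool_pos: [0.6102, -0.1654, 0.0597]
tool_rot: [3.141, -0.001, 0.011]
contact_force: [0.4, 3.5, 7.1]
opening: 0.046
5.9 [ 0.6102 -0.1654  0.0597] [ 3.1415e+00 -1.0000e-03  1.1000e-02] [-0.38  0.22  1.73  0.    1.19  1.19] F [0.4 3.5 7.1] op 0.046
```

View pics/w5c.png

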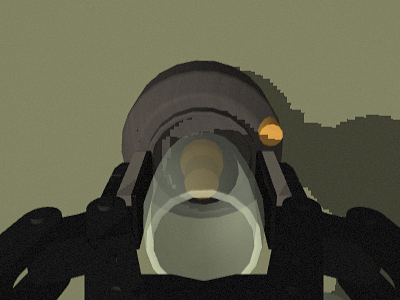

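```bash
python3 -m creep '[[160,0,0,0,0],[160,0,0,0,0],[160,0,0,0,0],[160,0,0,0,0]]';python3 -m creep '[[160,-2,0,0,0],[160,-4,0,0,0],[160,-4,0,0,0],[160,-4,0,0,0]]';
```

```text
t: 6.28
tool_pos: [0.6102, -0.1654, 0.0597]
tool_rot: [3.141, -0.001, 0.011]
contact_force: [1.0, 3.5, 7.0]
opening: 0.0461
t: 6.62
tool_pos: [0.6078, -0.1659, 0.0606]
tool_rot: [3.14, -0.001, 0.018]
contact_force: [4.5, 2.4, 5.1]
opening: 0.0461
```

```bash
python3 w.py w6; cd pics; python3 -c "
import cv2;a=cv2.imread('w6.png')[150:380,220:430];a=cv2.convertScaleAbs(a,alpha=1.6,beta=10);cv2.imwrite('w6c.png',cv2.resize(a,None,fx=2.6,fy=2.6,interpolation=2))"
```

```text
6.62 [ 0.6078 -0.1659  0.0606] [ 3.1399e+00 -9.0000e-04  1.8200e-02] [-0.39  0.22  1.73  0.    1.18  1.18] F [4.5 2.4 5.1] op 0.0461
```

View pics/w6c.png

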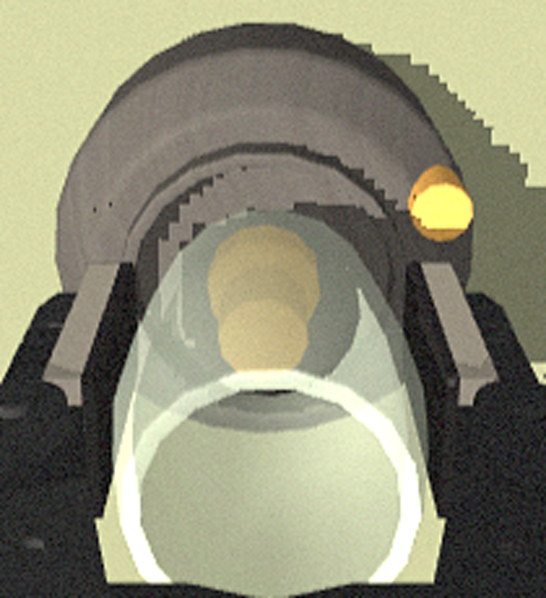

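```bash
cat > ov.py <<'E'
# overlay predicted circles: ov.py name crop(x0,y0,x1,y1) scale  x,y,z,r ...
import sys
from h import *
n=sys.argv[1];c=dict(np.load(f"pics/{n}.npz"));x0,y0,x1,y1=map(int,sys.argv[2].split(","));s=float(sys.argv[3])
a=cv2.convertScaleAbs(cv2.imread(f"pics/{n}.png")[y0:y1,x0:x1],alpha=1.6,beta=10);a=cv2.resize(a,None,fx=s,fy=s,interpolation=2)
for k,g in enumerate(sys.argv[4:]):
    x,y,z,r=map(float,g.split(","))
    P=[(proj("w",np.array([x+r*np.cos(t),y+r*np.sin(t),z]),c)-(x0,y0))*s for t in np.linspace(0,2*np.pi,73)]
    cv2.polylines(a,[np.int32(P)],True,[(0,0,255),(255,0,0),(0,255,0),(255,0,255)][k%4],1)
cv2.imwrite(f"pics/{n}o.png",a)
E
python3 - <<'E'
from h import *
c=dict(np.load("pics/w6.npz"));f=lambda u,v:(220+u/2.6,150+v/2.6)
print("burner top",ray("w",f(263,337),.064,c),"foot far edge@45",ray("w",f(265,212),.043,c),"rim far inner@45",ray("w",f(275,157),.045,c),"tank far",ray("w",f(270,24),.03,c))
print("globe top centre",ray("w",f(270,485),.043+.064,c))
E
python3 ov.py w6 220,150,430,380 2.6 .6055,-.165,.045,.025 .6055,-.165,.038,.044 .6065,-.1655,.043,.021 .6065,-.1655,.107,.0195
```

```text
burner top [ 0.60341017 -0.16522943] foot far edge@45 [ 0.61782884 -0.16555467] rim far inner@45 [ 0.62950443 -0.16741154] tank far [ 0.65128009 -0.16654815]
globe top centre [ 0.60739818 -0.16630043]
```

View pics/w6o.png

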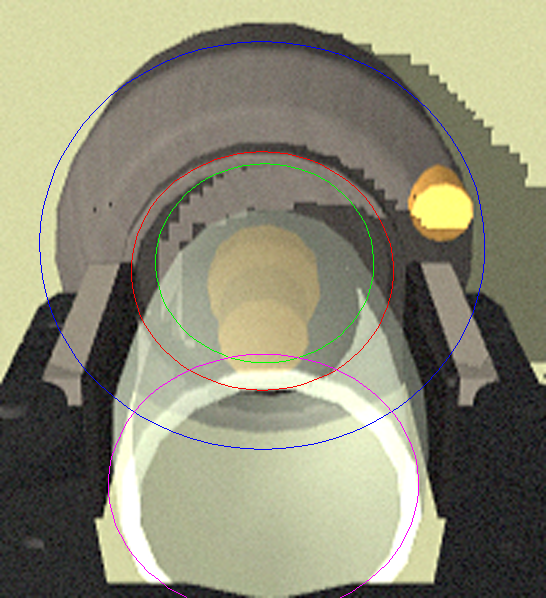

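```bash
python3 -m creep '[[160,0,0,-6,0],[160,0,0,-12,0],[160,5,0,-12,0],[160,9,0,-12,0],[160,9,0,-12,0],[160,9,0,-12,0]]';python3 w.py w7; python3 ov.py w7 220,130,430,360 2.6 .607,-.166,.045,.025 .607,-.166,.038,.044 .607,-.166,.053,.021
```

```text
t: 7.17
tool_pos: [0.6119, -0.1655, 0.0668]
tool_rot: [-3.141, 0.0, 0.002]
contact_force: [0.2, -0.3, -1.0]
opening: 0.0458
7.17 [ 0.6119 -0.1655  0.0668] [-3.1414e+00  2.0000e-04  1.6000e-03] [-0.38  0.22  1.71 -0.    1.21  1.19] F [ 0.2 -0.3 -1. ] op 0.0458
```

View pics/w7o.png

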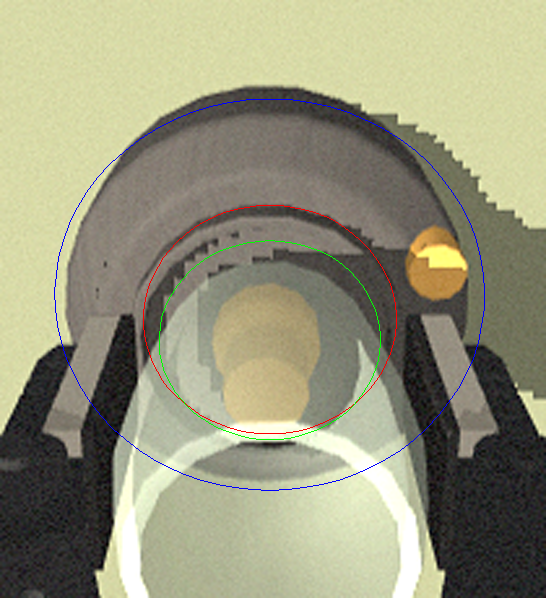

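```bash
python3 -m creep '[[160,4,0,0,0],[160,7,0,0,0],[160,7,0,0,0],[160,7,0,3,0],[160,7,0,6,0],[160,7,0,8,0],[160,7,0,10,0],[160,7,0,11,0],[160,7,0,11,0]]';python3 w.py w8
```

```text
t: 7.97
tool_pos: [0.6226, -0.1669, 0.0633]
tool_rot: [3.138, 0.0, 0.012]
contact_force: [-3.5, 1.8, 21.9]
opening: 0.0457
7.97 [ 0.6226 -0.1669  0.0633] [3.1384 0.     0.0115] [-0.38  0.25  1.69 -0.    1.19  1.19] F [-3.5  1.8 21.9] op 0.0457
```

```bash
python3 -m creep '[[160,0,0,-3,0],[160,0,0,-6,0],[160,0,0,-6,0]]';python3 w.py w9; python3 ov.py w9 220,130,430,360 2.6 .607,-.166,.045,.025 .607,-.166,.045,.028 .607,-.166,.064,.011
```

```text
t: 8.27
tool_pos: [0.6201, -0.1661, 0.0641]
tool_rot: [3.14, -0.0, 0.004]
contact_force: [-0.4, 0.6, 9.0]
opening: 0.0455
8.27 [ 0.6201 -0.1661  0.0641] [ 3.1401e+00 -3.0000e-04  3.9000e-03] [-0.38  0.24  1.7  -0.    1.2   1.19] F [-0.4  0.6  9. ] op 0.0455
```

View pics/w9o.png

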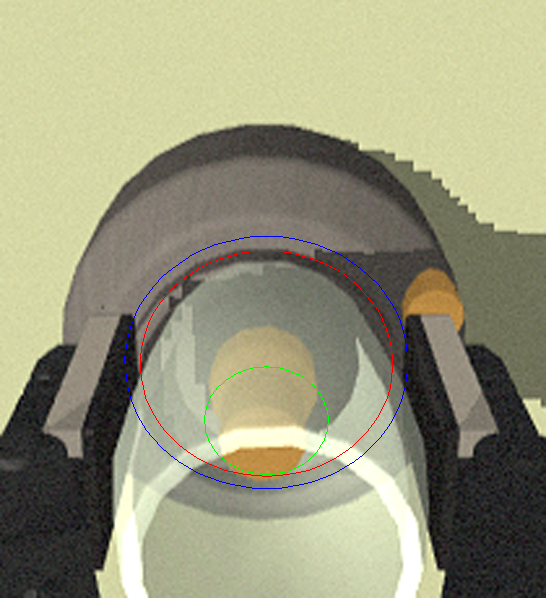

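```bash
cat > fit.py <<'E'
import sys
from h import *
from scipy.optimize import least_squares
# fit top rim (outer r .0195 / inner .0165 -> mid .018) in wrist frame relative to TCP
for n,T in (("w3",(.5431,-.1539,.1452)),("w9",(.6201,-.1661,.0641))):
    c=dict(np.load(f"pics/{n}.npz"));a=cv2.imread(f"pics/{n}.png").astype(int)
    g=a[:,:,1]; m=((g>(g.max()*0))&(g>cv2.blur(np.float32(g),(25,25))+14)).astype(np.uint8)
    m[:285]=0;m[375:]=0;m[:,:262]=0;m[:,388:]=0
    k,l,s,_=cv2.connectedComponentsWithStats(m);j=1+np.argmax(s[1:,4]);v,u=np.nonzero(l==j)
    R=np.array(c["R"]);C=-R.T@c["t"]
    def res(p):
        d=(R.T@np.array([(u-c["cx"])/c["fx"],(v-c["cy"])/c["fy"],0*u+1]))
        X=C[:,None]+d*(p[2]-C[2])/d[2];return np.hypot(X[0]-p[0],X[1]-p[1])-.018
    f=least_squares(res,[T[0],T[1],T[2]+.047],loss="soft_l1",f_scale=.001)
    print(n,len(u),(f.x-T).round(4),np.abs(f.fun).mean().round(5),s[j])
E
python3 fit.py
```

```text
w3 2990 [ 0.0039 -0.0001  0.0518] 0.00275 [ 262  285  126   90 2990]
w9 3072 [ 0.0008 -0.0001  0.0498] 0.0023 [ 262  285  126   90 3072]
```

```bash
python3 - <<'E'
from h import *
im=ctrl.get_image("side")[:,:,::-1];cv2.imwrite("pics/s1.png",im)
x,y=proj("side",np.array([.607,-.166,.05])).astype(int)
a=cv2.convertScaleAbs(im[y-50:y+40,x-50:x+50],alpha=1.5,beta=10);a=cv2.resize(a,None,fx=6,fy=6,interpolation=2)
for z,r,q in((.045,.028,0),(.038,.021,1),(.102,.0195,2),(.038,.044,3)):
    P=[(proj("side",np.array([.607+r*np.cos(t),-.166+r*np.sin(t),z]))-(x-50,y-50))*6 for t in np.linspace(0,6.29,60)]
    cv2.polylines(a,[np.int32(P)],True,[(0,0,255),(255,0,0),(0,255,0),(255,0,255)][q],1)
cv2.imwrite("pics/s1c.png",a)
E
```

```text
(no output)
```

View pics/s1c.png

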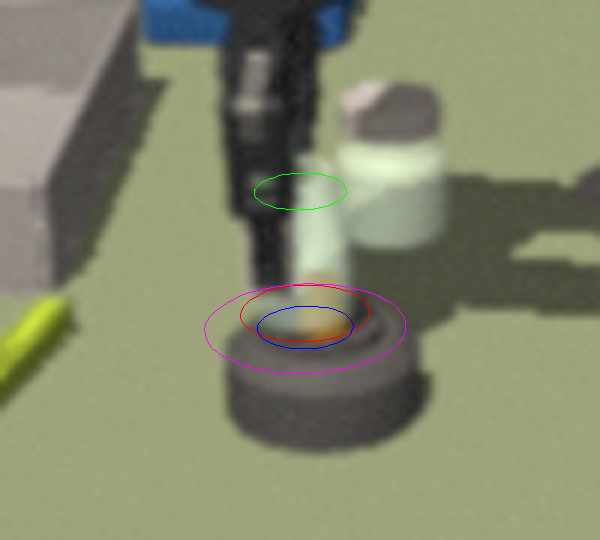

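```bash
python3 -m creep '[[160,0,0,-3,0],[160,0,0,-5,0],[160,-3,0,-5,0],[160,-5,0,-5,0],[160,-5,0,-5,0],[160,-5,0,-2,0],[160,-5,0,1,0],[160,-5,0,3,0],[160,-5,0,5,0],[160,-5,0,5,0]]'
python3 - <<'E'
from h import *
o=ctrl.get_obs();print(o["tool_pos"])
c=dict(np.load("pics/w9.npz"));f=lambda u,v:(220+u/2.6,130+v/2.6)
print("w9 tank far top edge z.034",ray("w",f(265,158),.034,c),"z.02 far",ray("w",f(265,125),.02,c),"rim far outer",ray("w",f(266,240),.045,c),"burner near top edge",ray("w",f(263,478),.064,c))
# tanks by top / side masks
for n in("top","side"):
    ctrl.get_image(n)
    for l in("tank_small","tank_large","globe_small"):
        for d in ctrl.outline_of(n,l)[:1]:
            v,u=np.nonzero(d["mask"]);r=d["rect"];print(n,l,round(d["conf"],2),np.round(r,1),ray(n,(r[0]+r[2]/2,r[1]+r[3]/2),.03 if "tank" in l else .07))
E
```

```text
t: 9.2
tool_pos: [0.6141, -0.1655, 0.0576]
tool_rot: [-3.141, 0.0, 0.001]
contact_force: [-1.4, 0.4, 2.1]
opening: 0.046
[ 0.61413777 -0.16552964  0.05759206]
w9 tank far top edge z.034 [ 0.64716152 -0.16573147] z.02 far [ 0.65024472 -0.1657038 ] rim far outer [ 0.63425591 -0.16592638] burner near top edge [ 0.59528267 -0.16535857]
top tank_small 0.57 [392.5 164.6   6.8  10.8] [ 0.60980935 -0.12741107]
top tank_large 0.97 [256.  149.4  47.9  52.3] [0.60140496 0.14027528]
top globe_small 0.26 [177.9 183.8  24.   25.1] [0.54824357 0.33333441]
side tank_small 0.64 [282.8 148.5  32.1  28.3] [ 0.59819044 -0.13018803]
side tank_large 0.59 [257.3 206.4  54.4  48.9] [0.59465703 0.16357654]
side globe_small 0.49 [293.2 129.1  16.2  25.7] [ 0.59490312 -0.16936561]
```

```bash
python3 -m creep '[[160,0,0,1,0],[160,0,0,2,0],[160,0,0,3,0],[160,0,0,4,0],[160,0,0,4,0]]'
```

```text
t: 10.02
tool_pos: [0.6148, -0.1656, 0.0572]
tool_rot: [-3.142, -0.0, -0.0]
contact_force: [-9.4, 4.0, 19.6]
opening: 0.0455
```

```bash
python3 -m creep '[[160,-2,0,-3,0],[160,-2,0,-3,0],[80,-2,0,-3,0],[40,-2,0,-3,0],[0,-2,0,-3,0],[0,-2,0,-3,0],[0,-2,0,-15,0],[0,-2,0,-45,0],[0,-2,0,-85,0],[0,-2,0,-125,0],[0,-2,0,-140,0],[0,-2,0,-140,0]]'
python3 - <<'E'
from h import *
im=ctrl.get_image("side")[:,:,::-1];cv2.imwrite("pics/s2.png",im)
x,y=275+20,150
a=cv2.convertScaleAbs(im[y-60:y+50,x-60:x+60],alpha=1.5,beta=10);cv2.imwrite("pics/s2c.png",cv2.resize(a,None,fx=4,fy=4,interpolation=2))
E
python3 w.py w10 globe_small tank_small; cd pics; python3 -c "
import cv2,numpy as np
a=cv2.imread('s2c.png');b=cv2.imread('w10.png')[40:260,200:440];b=cv2.resize(b,None,fx=2,fy=2);cv2.imwrite('m1.png',np.hstack([a[:,:300],cv2.resize(b,(480,440))]) if a.shape[0]==440 else a)"
```

```text
t: 11.02
tool_pos: [0.6154, -0.1668, 0.2013]
tool_rot: [3.137, -0.0, 0.018]
contact_force: [1.0, -0.1, 0.4]
opening: 0.0853
11.07 [ 0.6139 -0.1662  0.1976] [ 3.139e+00 -3.000e-04  1.010e-02] [-0.38  0.1   1.62 -0.    1.41  1.19] F [-0.   0.2 -0.1] op 0.0857
globe_small [(0.7, array([293., 171.,  63.,  71.]))]
tank_small [(0.68, array([275., 141.,  94.,  82.]))]
```

View pics/m1.png

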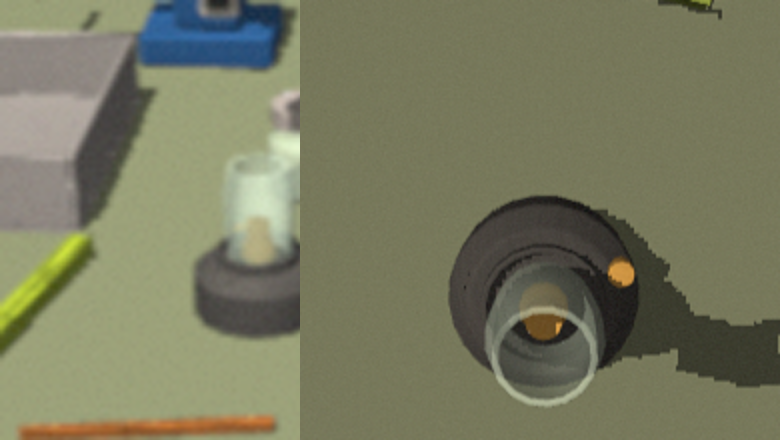

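```bash
python3 -m creep '[[0,-2,-40,-5,0],[0,-3,-80,-10,0],[0,-4,-120,-15,0],[0,-5,-160,-20,0],[0,-6,-200,-25,0],[0,-7,-240,-30,0],[0,-8,-275,-32,0],[0,-9,-298,-32,0],[0,-9,-303,-32,0],[0,-9,-303,-32,0],[0,-9,-303,-32,0],[0,-9,-303,-32,0]]'
cat > og.py <<'E'
import sys
from h import *
n=sys.argv[1];z=float(sys.argv[2]);T=np.array(ctrl.get_obs()["tool_pos"])
c=dict(np.load(f"pics/{n}.npz"));a=cv2.imread(f"pics/{n}.png");h=cv2.cvtColor(a,cv2.COLOR_BGR2HSV)
m=cv2.inRange(h,(10,130,70),(30,255,255));k,l,s,ce=cv2.connectedComponentsWithStats(m)
for j in range(1,k):
    if s[j,4]>40:
        v,u=np.nonzero(l==j);e=cv2.minEnclosingCircle(np.float32(np.c_[u,v]));x,y,w,hh=s[j,:4]
        print(s[j],np.round(e[0],1),round(e[1],1),"bbox centre->",ray("w",(x+(w-1)/2,y+(hh-1)/2),z,c).round(4),"rel",(ray("w",(x+(w-1)/2,y+(hh-1)/2),z,c)-T[:2]).round(4))
E
python3 w.py w11 tank_large; python3 og.py w11 .05
```

```text
t: 12.22
tool_pos: [0.6029, 0.1362, 0.2241]
tool_rot: [3.141, -0.003, -0.003]
contact_force: [-0.5, 0.2, 1.0]
opening: 0.0852
12.22 [0.6029 0.1362 0.2241] [ 3.1409e+00 -2.6000e-03 -2.9000e-03] [ 0.1   0.04  1.64 -0.    1.47  1.67] F [-0.5  0.2  1. ] op 0.0852
tank_large [(0.6, array([260., 113., 124., 115.]))]
[ 454   34   14  154 1514] [462.5 110.5] 76.5 bbox centre-> [0.6595 0.016 ] rel [ 0.0564 -0.12  ]
[301 154  44  44 340] [322.2 175.4] 21.9 bbox centre-> [0.6014 0.1365] rel [-0.0018  0.0005]
[345 206  16  18 225] [352.5 214.4] 8.6 bbox centre-> [0.563  0.1079] rel [-0.0402 -0.0281]
[  29  281   79   60 1629] [ 68. 315.] 44.8 bbox centre-> [0.4562 0.4036] rel [-0.1469  0.2676]
[215 287  29  41 665] [227.5 307.5] 21.3 bbox centre-> [0.4601 0.2346] rel [-0.1431  0.0986]
[   0  298   51   61 1348] [ 17.8 327.5] 34.5 bbox centre-> [0.4345 0.4543] rel [-0.1687  0.3183]
```

```bash
python3 -m creep '[[0,-32,-21,0,0],[0,-64,-42,0,0],[0,-96,-63,0,0],[0,-128,-84,0,0],[0,-152,-100,0,0],[0,-162,-106,0,0],[0,-162,-106,0,0],[0,-162,-106,0,0],[0,-162,-106,0,0]]'
python3 w.py w12 burner; python3 og.py w12 .042
```

```text
t: 13.07
tool_pos: [0.4423, 0.2427, 0.2255]
tool_rot: [3.141, -0.003, 0.001]
contact_force: [-0.0, -0.3, -0.2]
opening: 0.0855
13.07 [0.4423 0.2427 0.2255] [ 3.1413e+00 -2.6000e-03  1.2000e-03] [ 0.35 -0.24  1.89 -0.    1.48  1.93] F [-0.  -0.3 -0.2] op 0.0855
burner [(0.78, array([306., 154.,  27.,  34.]))]
[436   0  36   8 120] [453.5   0. ] 17.5 bbox centre-> [0.5846 0.1347] rel [ 0.1423 -0.1079]
[590   0  16  22 270] [597.5  10.5] 12.9 bbox centre-> [0.5793 0.0147] rel [ 0.137  -0.2279]
[475  21  23  22 388] [485.1  31.9] 12.9 bbox centre-> [0.5635 0.105 ] rel [ 0.1212 -0.1376]
[  96  142   89   94 2612] [138.5 189.5] 56.7 bbox centre-> [0.4265 0.4184] rel [-0.0158  0.1758]
[  24  151   98   91 2750] [ 72.5 194.5] 58.9 bbox centre-> [0.4191 0.4849] rel [-0.0233  0.2422]
[306 153  28  34 681] [319.5 169.5] 16.7 bbox centre-> [0.4448 0.2459] rel [0.0025 0.0033]
```

```bash
python3 - <<'E'
from h import *
from scipy.optimize import minimize
c=dict(np.load("pics/w12.npz"));a=cv2.imread("pics/w12.png");h=cv2.cvtColor(a,cv2.COLOR_BGR2HSV)
m=cv2.inRange(h,(10,130,40),(30,255,255))[140:200,290:350];m=cv2.morphologyEx(m,cv2.MORPH_CLOSE,np.ones((7,7)))
def sil(x,y):
    M=np.zeros((60,60),np.uint8)
    for r,za,zb in((.015,0,.01),(.011,.01,.042)):
        P=[proj("w",np.array([x+r*np.cos(t),y+r*np.sin(t),z]),c)-(290,140) for t in np.linspace(0,6.28,40) for z in(za,zb)]
        cv2.fillConvexPoly(M,cv2.convexHull(np.int32(np.round(np.array(P)*16))),255,shift=4)
    return M
best=min(((np.count_nonzero(sil(x,y)!=m),x,y) for x in np.arange(.43,.456,.0005) for y in np.arange(.235,.256,.0005)))
print(best,np.count_nonzero(m))
E
```

```text
(np.int64(80), np.float64(0.4395), np.float64(0.2455)) 743
```

```bash
python3 -m creep '[[0,-2.5,-2.5,40,0],[0,-2.5,-2.5,80,0],[0,-2.5,-2.5,120,0],[0,-2.5,-2.5,160,0],[0,-2.5,-2.5,190,0],[0,-2.5,-2.5,206,0],[0,-2.5,-2.5,212,0],[100,-2.5,-2.5,212,0],[140,-2.5,-2.5,212,0],[160,-2.5,-2.5,212,0],[180,-2.5,-2.5,212,0],[220,-2.5,-2.5,212,0]]' 20; python3 -m creep '[[220,0,0,0,0],[220,0,0,0,0],[220,0,0,0,0]]'; python3 -m creep '[[100,0,0,0,0],[60,0,0,0,0],[60,0,0,0,0],[60,0,0,0,-0.12],[60,0,0,0,-0.24],[60,0,0,0,-0.36],[60,0,0,0,-0.48],[60,0,0,0,-0.6],[60,0,0,0,-0.72],[60,0,0,0,-0.84],[60,0,0,0,-0.96],[60,0,0,0,-1.08]]';python3 -m creep '[[60,0,0,0,-0.12],[60,0,0,0,-0.24],[60,0,0,0,-0.36],[60,0,0,0,-0.49],[60,0,0,0,-0.49],[100,0,0,0,-0.49],[140,0,0,0,-0.49],[160,0,0,0,-0.49],[180,0,0,0,-0.49],[220,0,0,0,-0.49],[220,0,0,0,-0.49],[220,0,0,0,-0.49]]' 30; python3 w.py w13 burner
```

```text
t: 14.17
tool_pos: [0.4399, 0.2465, 0.015]
tool_rot: [-3.14, 0.0, -0.005]
contact_force: [-0.2, 0.4, -0.5]
opening: 0.0253
t: 14.42
tool_pos: [0.4399, 0.2465, 0.0149]
tool_rot: [-3.141, 0.0, -0.004]
contact_force: [-0.5, 0.3, 6.4]
opening: 0.021
t: 15.42
tool_pos: [0.4382, 0.2459, 0.0128]
tool_rot: [-2.69, -1.623, 0.002]
contact_force: [0.1, -0.1, -0.7]
opening: 0.0657
t: 16.42
tool_pos: [0.4387, 0.2461, 0.0133]
tool_rot: [2.223, 2.22, 0.0]
contact_force: [0.9, -0.0, 0.3]
opening: 0.0212
16.42 [0.4387 0.2461 0.0133] [2.2228e+00 2.2200e+00 2.0000e-04] [0.36 0.01 2.05 0.   1.08 0.36] F [ 0.9 -0.   0.3] op 0.0212
burner [(0.58, array([292., 226.,  62.,  99.]))]
```

```bash
python3 -m creep '[[220,0,0,-5,0],[220,0,0,-20,0],[220,0,0,-50,0],[220,-10,15,-80,0],[220,-30,45,-95,0],[220,-50,75,-95,0],[220,-70,105,-95,0],[220,-90,133,-95,0],[220,-102,152,-95,0],[220,-108,160,-95,0],[220,-110,163,-95,0],[220,-110,163,-95,0]]'; python3 -m creep '[[220,0,0,0,0],[220,0,0,0,0]]'; python3 w.py w14 burner
```

```text
t: 17.52
tool_pos: [0.6013, 0.1358, 0.1081]
tool_rot: [-2.223, -2.219, 0.001]
contact_force: [0.3, 0.6, -0.5]
opening: 0.021
t: 17.68
tool_pos: [0.6003, 0.1368, 0.108]
tool_rot: [-2.221, -2.221, 0.001]
contact_force: [0.0, 0.6, -1.1]
opening: 0.0214
17.68 [0.6003 0.1368 0.108 ] [-2.2205e+00 -2.2211e+00  1.0000e-03] [0.1  0.14 1.74 0.   1.27 0.1 ] F [ 0.   0.6 -1.1] op 0.0214
burner [(0.82, array([295., 226.,  58., 103.])), (0.52, array([233., 119., 181., 152.]))]
```

```bash
python3 -m creep '[[220,0,0.5,20,0],[220,0,0.5,35,0],[220,0,0.5,40,0],[220,0,0.5,43,0],[220,0,0.5,45,0],[220,0,0.5,47,0],[220,0,0.5,49,0],[220,0,0.5,50,0],[220,0,0.5,50,0]]'
```

```text
t: 18.53
tool_pos: [0.6026, 0.1359, 0.0593]
tool_rot: [2.222, 2.22, 0.001]
contact_force: [-0.8, 0.2, 1.6]
opening: 0.0214
```

```bash
python3 -m creep '[[220,0,0,-1,0],[100,0,0,-1,0],[0,0,0,-1,0],[0,0,0,-1,0],[0,0,0,-20,0],[0,0,0,-60,0],[0,0,0,-100,0],[0,0,0,-140,0],[0,0,0,-165,0],[0,0,0,-165,0]]'; python3 w.py w15; python3 og.py w15 .088 | head -4; python3 -m creep '[[0,-36,-14,0,0],[0,-72,-28,0,0],[0,-108,-42,0,0],[0,-144,-57,0,0],[0,-180,-72,0,0],[0,-216,-86,0,0],[0,-252,-100,0,0],[0,-288,-114,0,0],[0,-324,-130,0,0],[0,-360,-144,0,0],[0,-380,-152,0,0],[0,-384,-153,0,0]]'; python3 -m creep '[[0,0,0,0,0],[0,0,0,0,0]]'; python3 w.py w16 globe_large
```

```text
t: 19.37
tool_pos: [0.6058, 0.1363, 0.2324]
tool_rot: [2.216, 2.214, 0.017]
contact_force: [0.7, 0.3, 1.1]
opening: 0.0855
19.37 [0.6058 0.1363 0.2324] [2.2163 2.2141 0.017 ] [0.1  0.03 1.63 0.   1.46 0.1 ] F [0.7 0.3 1.1] op 0.0855
[ 294  149   43   47 1137] [316.  172.1] 23.1 bbox centre-> [0.6009 0.1452] rel [-0.0035  0.0091]
[268 192  17  18 234] [276.5 200.2] 9.0 bbox centre-> [0.5675 0.1204] rel [-0.0369 -0.0157]
[332 265  91  19 695] [377. 274.] 45.7 bbox centre-> [0.657 0.049] rel [ 0.0526 -0.0872]
[297 279  19   7  75] [306. 282.] 9.5 bbox centre-> [0.5918 0.0412] rel [-0.0126 -0.0949]
t: 20.42
tool_pos: [0.4465, -0.2505, 0.2214]
tool_rot: [-2.226, -2.213, 0.002]
contact_force: [0.4, 0.3, 0.1]
opening: 0.0857
t: 20.58
tool_pos: [0.4484, -0.2472, 0.222]
tool_rot: [-2.221, -2.219, -0.0]
contact_force: [1.4, -0.4, 1.0]
opening: 0.0857
20.58 [ 0.4484 -0.2472  0.222 ] [-2.2211e+00 -2.2185e+00 -5.0000e-04] [-0.65 -0.21  1.88  0.    1.48 -0.65] F [ 1.4 -0.4  1. ] op 0.0857
globe_large [(0.85, array([286., 138.,  77.,  79.]))]
```

```bash
python3 -m creep '[[0,0,0,40,0],[0,0,0,80,0],[0,0,0,120,0],[0,0,0,155,0],[0,0,0,180,0],[0,0,0,192,0],[0,0,0,195,0],[30,0,0,195,0],[50,0,0,195,0],[70,0,0,195,0],[110,0,0,195,0],[110,0,0,195,0]]' 20; python3 -m creep '[[110,0,0,0,0],[40,0,0,0,0],[0,0,0,0,0],[0,0,0,0,0],[0,0,0,0,0.12],[0,0,0,0,0.24],[0,0,0,0,0.36],[0,0,0,0,0.48],[0,0,0,0,0.6],[0,0,0,0,0.72],[0,0,0,0,0.84],[0,0,0,0,0.96]]';python3 -m creep '[[0,0,0,0,0.12],[0,0,0,0,0.24],[0,0,0,0,0.36],[0,0,0,0,0.48],[0,0,0,0,0.61],[0,0,0,0,0.61],[30,0,0,0,0.61],[50,0,0,0,0.61],[70,0,0,0,0.61],[110,0,0,0,0.61],[110,0,0,0,0.61],[110,0,0,0,0.61]]' 30; python3 w.py w17
```

```text
t: 21.68
tool_pos: [0.4505, -0.2491, 0.0309]
tool_rot: [2.219, 2.217, 0.002]
contact_force: [0.5, 1.6, 6.9]
opening: 0.0648
t: 22.68
tool_pos: [0.4483, -0.2478, 0.0279]
tool_rot: [-2.999, -0.934, 0.001]
contact_force: [-0.3, 0.2, -0.2]
opening: 0.0855
t: 23.68
tool_pos: [0.4488, -0.2481, 0.0285]
tool_rot: [3.141, 0.001, 0.0]
contact_force: [-0.5, 0.3, 1.8]
opening: 0.0629
23.68 [ 0.4488 -0.2481  0.0285] [3.1414e+00 6.0000e-04 4.0000e-04] [-0.65  0.01  2.02  0.    1.11  0.92] F [-0.5  0.3  1.8] op 0.0629
```

```bash
python3 -m creep '[[110,0,0,-4,0],[110,0,0,-14,0],[110,0,0,-30,0],[110,0,0,-55,0],[110,0,0,-85,0],[110,0,-10,-115,0],[110,10,-30,-130,0],[110,22,-60,-130,0],[110,36,-95,-130,0],[110,50,-130,-130,0],[110,64,-165,-130,0],[110,78,-200,-130,0]]'; python3 -m creep '[[110,14,-35,0,0],[110,28,-70,0,0],[110,42,-105,0,0],[110,55,-138,0,0],[110,65,-163,0,0],[110,71,-178,0,0],[110,74.5,-184.5,0,0],[110,74.5,-184.5,0,0],[110,74.5,-184.5,0,0]]'; python3 w.py w18 globe_large
```

```text
t: 24.73
tool_pos: [0.5269, -0.0463, 0.1591]
tool_rot: [3.141, -0.001, 0.001]
contact_force: [0.3, -0.8, -1.1]
opening: 0.0628
t: 25.48
tool_pos: [0.601, 0.1356, 0.1583]
tool_rot: [3.141, -0.001, -0.001]
contact_force: [0.1, 0.0, -0.9]
opening: 0.0627
25.48 [0.601  0.1356 0.1583] [ 3.1408e+00 -9.0000e-04 -9.0000e-04] [ 0.1   0.09  1.7  -0.    1.35  1.67] F [ 0.1  0.  -0.9] op 0.0627
globe_large [(0.8, array([230., 186., 187., 199.]))]
```

```bash
python3 -m creep '[[110,0,-0.5,30,0],[110,0,-0.5,55,0],[110,0,-0.5,68,0],[110,0,-0.5,73,0],[110,0,-0.5,76,0],[110,0,-0.5,79,0],[110,0,-0.5,81,0],[110,0,-0.5,83,0],[110,0,-0.5,84,0],[110,0,-0.5,84,0]]'
```

```text
t: 26.42
tool_pos: [0.6016, 0.1371, 0.0748]
tool_rot: [-3.141, 0.0, -0.002]
contact_force: [0.7, -0.1, -1.5]
opening: 0.0631
```

```bash
python3 -m creep '[[110,0,0,1,0],[110,0,0,2,0],[110,0,0,2,0]]'
```

```text
t: 26.67
tool_pos: [0.6019, 0.1371, 0.0745]
tool_rot: [3.142, -0.0, 0.002]
contact_force: [-4.6, -0.2, 6.0]
opening: 0.0629
```

```bash
python3 -m creep '[[110,0,0,-2,0],[60,0,0,-2,0],[0,0,0,-2,0],[0,0,0,-2,0],[0,0,0,-2,0],[0,0,0,-25,0],[0,0,0,-65,0],[0,0,0,-105,0],[0,-20,10,-130,0],[0,-60,26,-130,0],[0,-95,42,-130,0],[0,-130,58,-130,0]]' ; python3 -m creep '[[0,-20,9,0,0],[0,-36,16,0,0],[0,-40,17,0,0],[0,-40,17,0,0],[0,-40,17,0,0]]'; python3 w.py w19 hood_large; python3 - <<'E'
from h import *
im=ctrl.get_image("side")[:,:,::-1];cv2.imwrite("pics/s3.png",im)
d=ctrl.outline_of("wrist","hood_large");print(d[0]["conf"],d[0]["rect"])
E
```

```text
t: 27.67
tool_pos: [0.4701, 0.0786, 0.2028]
tool_rot: [3.141, 0.001, 0.002]
contact_force: [0.3, -0.5, -0.7]
opening: 0.0856
t: 28.08
tool_pos: [0.4318, 0.0621, 0.2026]
tool_rot: [-3.141, 0.001, -0.002]
contact_force: [0.2, -0.1, 0.5]
opening: 0.0852
28.08 [0.4318 0.0621 0.2026] [-3.1414e+00  6.0000e-04 -1.8000e-03] [-0.03 -0.41  2.07  0.    1.48  1.54] F [ 0.2 -0.1  0.5] op 0.0852
hood_large [(0.56, array([285., 134.,  73.,  72.]))]
0.7 [287.2, 134.3, 68.1, 74.9]
```

```bash
cd pics; python3 -c "
import cv2,numpy as np
a=cv2.imread('s3.png')[120:260,230:390];b=cv2.imread('w19.png')[60:270,220:430]
f=lambda i:cv2.resize(cv2.convertScaleAbs(i,alpha=1.4),(400,int(400*i.shape[0]/i.shape[1])),interpolation=2)[:350]
cv2.imwrite('m2.png',np.hstack([f(a),f(b)]))"
```

```text
(no output)
```

View pics/m2.png

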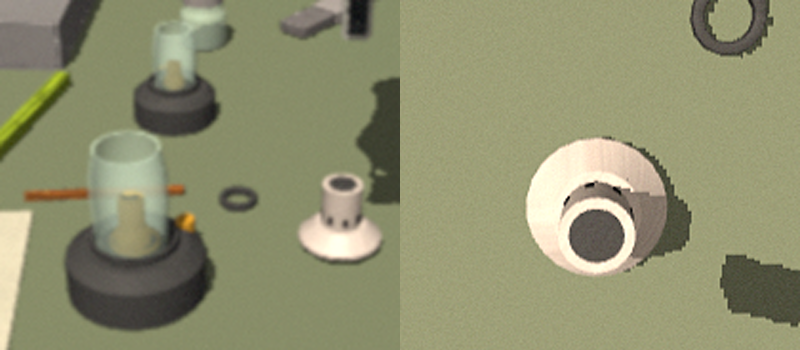

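```bash
python3 - <<'E'
from h import *
p=ray("w",(323.4,184.4),.062,dict(np.load("pics/w19.npz")));print(p,shift([*p,.029]))
E
```

```text
[0.43163235 0.06183684] [ -0.2   0.4 173.3]
```

```bash
python3 -m creep '[[0,0,0.5,40,0],[0,0,0.5,80,0],[0,0,0.5,120,0],[0,0,0.5,150,0],[0,0,0.5,168,0],[0,0,0.5,173,0],[0,0,0.5,173,0],[90,0,0.5,173,0],[130,0,0.5,173,0],[190,0,0.5,173,0],[190,0,0.5,173,0],[190,0,0.5,173,0]]' 30; python3 -m creep '[[190,0,0,0,0],[190,0,0,0,0]]'
```

```text
t: 29.28
tool_pos: [0.4325, 0.0615, 0.0308]
tool_rot: [-3.142, 0.0, -0.005]
contact_force: [0.2, 0.3, 3.2]
opening: 0.0334
t: 29.45
tool_pos: [0.4325, 0.0615, 0.0308]
tool_rot: [-3.142, 0.0, -0.004]
contact_force: [-0.3, 1.1, 6.3]
opening: 0.0332
```

```bash
python3 -m creep '[[190,0,0,-5,0],[190,0,0,-20,0],[190,0,0,-50,0],[190,0,0,-85,0],[190,0,0,-120,0],[190,0,0,-150,0],[190,10,-4,-165,0],[190,40,-18,-165,0],[190,75,-33,-165,0],[190,110,-49,-165,0],[190,140,-62,-165,0],[190,160,-71,-165,0]]'; python3 -m creep '[[190,8,-4,0,0],[190,9,-4,0,0],[190,9,-4,0,0],[190,9,-4,0,0]]'; python3 -m creep '[[190,0,0,10,0],[190,0,0,20,0],[190,0,0,25,0],[190,0,0,29,0],[190,0,0,32,0],[190,0,0,35,0],[190,0,0,37,0],[190,0,0,38,0],[190,0,0,38,0]]'
```

```text
t: 30.45
tool_pos: [0.5929, 0.1335, 0.1935]
tool_rot: [-3.142, -0.0, 0.001]
contact_force: [-1.1, 0.8, -0.6]
opening: 0.033
t: 30.78
tool_pos: [0.5991, 0.136, 0.194]
tool_rot: [3.141, -0.001, -0.002]
contact_force: [0.4, 0.2, -0.9]
opening: 0.033
t: 31.53
tool_pos: [0.6006, 0.1365, 0.1569]
tool_rot: [3.142, -0.0, 0.001]
contact_force: [-0.5, -0.0, -0.5]
opening: 0.033
```

```bash
python3 -m creep '[[190,0,0,1,0],[190,0,0,2,0],[190,0,0,2,0]]'
```

```text
t: 31.78
tool_pos: [0.6012, 0.1364, 0.1567]
tool_rot: [3.141, -0.0, 0.004]
contact_force: [-1.8, -0.2, 6.0]
opening: 0.0331
```

```bash
python3 -m creep '[[190,0,0,-2,0],[100,0,0,-2,0],[0,0,0,-2,0],[0,0,0,-2,0],[0,0,0,-2,0],[0,0,0,-20,0],[0,0,0,-50,0],[0,-5,-15,-75,0],[0,-12,-50,-75,0],[0,-20,-90,-75,0],[0,-27,-130,-75,0],[0,-34,-165,-75,0]]' ; python3 -m creep '[[0,-5,-30,0,0],[0,-7,-42,0,0],[0,-7,-45,0,0],[0,-7,-45,0,0],[0,-7,-45,0,0]]'; python3 w.py w20 hood_small;  python3 - <<'E'
from h import *
for n in("side","wrist"):
    im=ctrl.get_image(n)[:,:,::-1];cv2.imwrite(f"pics/{n}20.png",im)
f=lambda i:cv2.resize(cv2.convertScaleAbs(i,alpha=1.4),(400,400),interpolation=2)
a=cv2.imread("pics/side20.png")[100:270,210:380];b=cv2.imread("pics/w20.png")[80:280,220:420]
cv2.imwrite("pics/m3.png",np.hstack([f(a),f(b)]))
E
```

```text
t: 32.78
tool_pos: [0.5657, 0.3035, 0.2295]
tool_rot: [-3.141, 0.0, -0.001]
contact_force: [0.9, 0.1, -0.2]
opening: 0.0854
t: 33.2
tool_pos: [0.5597, 0.3454, 0.2291]
tool_rot: [3.141, -0.002, -0.0]
contact_force: [0.0, -0.2, -0.5]
opening: 0.0851
33.2 [0.5597 0.3454 0.2291] [ 3.1408e+00 -1.7000e-03 -3.0000e-04] [ 0.44  0.13  1.53 -0.    1.48  2.01] F [ 0.  -0.2 -0.5] op 0.0851
hood_small [(0.73, array([292., 134.,  52.,  54.]))]
```

View pics/m3.png

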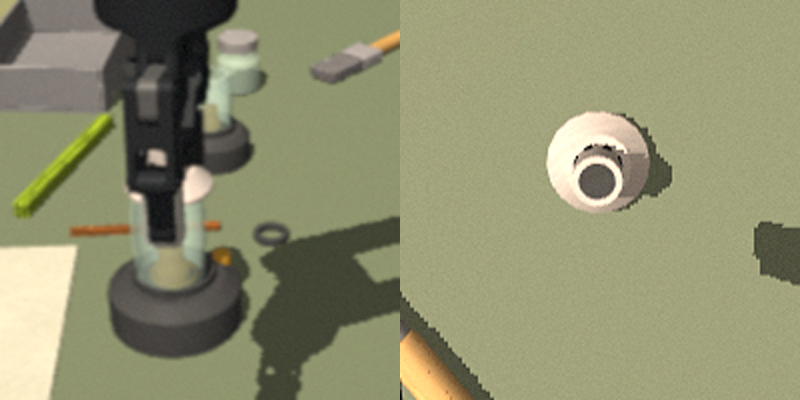

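```bash
python3 - <<'E'
from h import *
p=ray("w",(318.5,171),.050,dict(np.load("pics/w20.npz")));print(p,shift([*p,.0225]))
E
```

```text
[0.56158103 0.34941487] [  1.7  -4.3 206.9]
```

```bash
python3 -m creep '[[0,1.5,-4,40,0],[0,1.5,-4,80,0],[0,1.5,-4,120,0],[0,1.5,-4,160,0],[0,1.5,-4,190,0],[0,1.5,-4,203,0],[0,1.5,-4,206.5,0],[100,1.5,-4,206.5,0],[140,1.5,-4,206.5,0],[170,1.5,-4,206.5,0],[215,1.5,-4,206.5,0],[215,1.5,-4,206.5,0]]' 30; python3 -m creep '[[215,0,0,0,0],[215,0,0,0,0]]'; python3 -m creep '[[215,0,0,-5,0],[215,0,0,-20,0],[215,0,0,-50,0],[215,0,0,-85,0],[215,0,0,-120,0],[215,0,0,-150,0],[215,0,0,-180,0],[215,0,0,-210,0],[215,0,0,-210,0],[215,0,0,-210,0]]'; python3 w.py w21 hood_small
```

```text
t: 34.4
tool_pos: [0.562, 0.3511, 0.025]
tool_rot: [-3.14, 0.0, -0.005]
contact_force: [-0.2, -0.1, 0.6]
opening: 0.0254
t: 34.57
tool_pos: [0.562, 0.3511, 0.0248]
tool_rot: [-3.14, 0.0, -0.004]
contact_force: [-0.6, -1.3, 6.0]
opening: 0.0227
t: 35.4
tool_pos: [0.5619, 0.3511, 0.2368]
tool_rot: [-3.139, 0.0, -0.008]
contact_force: [-0.1, -0.1, -1.3]
opening: 0.0235
35.4 [0.5619 0.3511 0.2368] [-3.139e+00  2.000e-04 -8.400e-03] [0.45 0.13 1.52 0.   1.48 2.02] F [-0.1 -0.1 -1.3] op 0.0235
hood_small [(0.63, array([270., 196., 109., 130.]))]
```

```bash
python3 -m creep '[[215,-20,30,0,0],[215,-40,65,0,0],[215,-58,100,0,0],[215,-76,135,0,0],[215,-94,172,0,0],[215,-102,210,0,0],[215,-102,250,0,0],[215,-102,290,0,0],[215,-95,330,0,0],[215,-75,365,0,0],[215,-50,400,0,0],[215,-25,435,0,0]]';python3 -m creep '[[215,8,35,0,0],[215,12,65,0,0],[215,12,80,0,0],[215,12,82,0,0],[215,12,82,0,0],[215,12,82,0,0]]'; python3 w.py w22 globe_small; python3 - <<'E'
from h import *
print("w10 rim",ray("w",(321.5,218),.102,dict(np.load("pics/w10.npz"))))
a=cv2.imread("pics/w22.png")[0:260,200:440];cv2.imwrite("pics/w22c.png",cv2.resize(cv2.convertScaleAbs(a,alpha=1.4),None,fx=2.3,fy=2.3,interpolation=2))
E
```

```text
t: 36.5
tool_pos: [0.5333, -0.084, 0.2304]
tool_rot: [-3.14, 0.002, 0.005]
contact_force: [0.2, 0.7, -0.7]
opening: 0.0231
t: 37.0
tool_pos: [0.5455, -0.1631, 0.2317]
tool_rot: [-3.14, -0.001, 0.003]
contact_force: [-1.0, 0.2, -1.2]
opening: 0.0228
37.0 [ 0.5455 -0.1631  0.2317] [-3.1401e+00 -7.0000e-04  2.6000e-03] [-0.42 -0.08  1.74  0.    1.48  1.15] F [-1.   0.2 -1.2] op 0.0228
globe_small [(0.84, array([301.,  85.,  55.,  58.]))]
w10 rim [ 0.60159181 -0.16541208]
```

View pics/w22c.png

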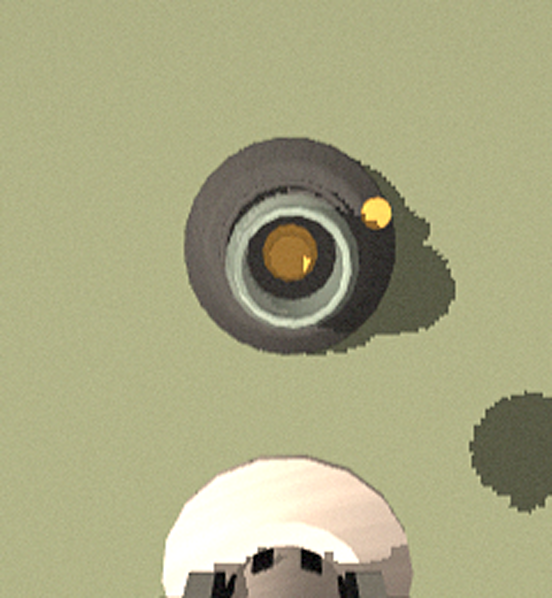

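```bash
python3 - <<'E'
from h import *
c=dict(np.load("pics/w22.npz"));T=np.array(ctrl.get_obs()["tool_pos"]);print(T)
print("rim",ray("w",(327,114.8),.102,c),"tank",ray("w",(326,107.4),.03,c))
e=ray("w",(324.8,198.7),T[2]-.0245+.0075,c);print("brim far",e,"hood ctr",e-[.027,0],e-[.027,0]-T[:2])
E
```

```text
[ 0.54583308 -0.1627803   0.23247472]
rim [ 0.60224873 -0.16591661] tank [ 0.60331434 -0.16557252]
brim far [ 0.5726705  -0.16402588] hood ctr [ 0.5456705  -0.16402588] [-0.00016258 -0.00124557]
```

```bash
python3 -m creep '[[215,25,1,0,0],[215,45,2,0,0],[215,55,2.5,0,0],[215,57,2.5,0,0],[215,57,2.5,20,0],[215,57,2.5,50,0],[215,57,2.5,80,0],[215,57,2.5,95,0],[215,57,2.5,99,0],[215,57,2.5,99,0],[215,57,2.5,99,0]]';python3 -m creep '[[215,0,0,2,0],[215,0,0,4,0],[215,0,0,6,0],[215,0,0,8,0],[215,0,0,10,0],[215,0,0,11,0],[215,0,0,12,0],[215,0,0,13,0],[215,0,0,13,0]]'
```

```text
t: 38.02
tool_pos: [0.6035, -0.1668, 0.1352]
tool_rot: [3.141, 0.0, 0.002]
contact_force: [-0.1, -0.5, -0.4]
opening: 0.0227
t: 38.77
tool_pos: [0.6033, -0.1669, 0.121]
tool_rot: [-3.142, 0.0, -0.0]
contact_force: [0.0, -0.1, -0.0]
opening: 0.023
```

```bash
python3 -m creep '[[215,0,0,1,0],[215,0,0,2,0],[215,0,0,2,0]]'; python3 -m creep '[[215,0,0,-2,0],[100,0,0,-2,0],[0,0,0,-2,0],[0,0,0,-2,0],[0,0,0,-2,0],[0,0,0,-20,0],[0,0,0,-50,0],[0,0,0,-85,0],[0,-15,0,-110,0],[0,-50,0,-110,0],[0,-85,0,-110,0],[0,-120,0,-110,0]]'; python3 -m creep '[[0,-30,0,0,0],[0,-65,0,0,0],[0,-90,0,0,0],[0,-90,0,0,0],[0,-90,0,0,0],[0,-90,0,0,0]]'; python3 - <<'E'
from h import *
S=ctrl.get_image("side")[:,:,::-1];P=ctrl.get_image("top")[:,:,::-1]
f=lambda i:cv2.resize(cv2.convertScaleAbs(i,alpha=1.4),(400,400),interpolation=2)
cv2.imwrite("pics/m4.png",np.hstack([f(S[90:270,220:400]),f(P[90:290,240:440])]))
o=ctrl.get_obs();print(o["t"],o["tool_pos"],o["contact_force"])
E
```

```text
t: 39.02
tool_pos: [0.6039, -0.1669, 0.1207]
tool_rot: [3.141, -0.0, 0.003]
contact_force: [-1.5, 1.6, 6.0]
opening: 0.0232
t: 40.02
tool_pos: [0.4822, -0.1668, 0.2293]
tool_rot: [3.141, 0.001, 0.001]
contact_force: [-0.3, 0.1, 0.4]
opening: 0.0852
t: 40.52
tool_pos: [0.3935, -0.1669, 0.229]
tool_rot: [3.141, -0.001, 0.001]
contact_force: [0.6, 0.3, -0.5]
opening: 0.0853
40.6167 [ 0.39386924 -0.16684313  0.22888549] [ 0.98250906 -0.19239718  0.11719155]
```

View pics/m4.png

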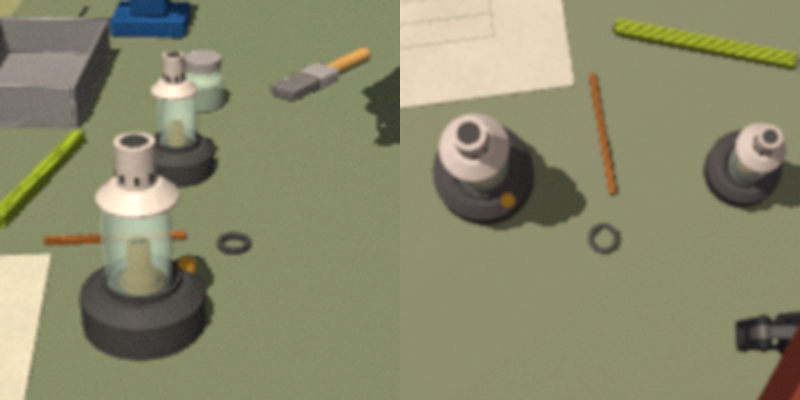

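```bash
python3 -c "
from station import ctrl
print(ctrl.finish_job())"
```

```text
the job is handed in; nothing more can be done
None
```

Both lanterns are back together and the job is handed in, at about 41 s of the 131 s allowed. The large lantern has its burner, globe and hood, and the small one has its globe and hood.

**Seating checks:** Each part met a stop when lowered, at the height its seated position predicts to about 1 mm. TCP heights at contact:

| Part | Contact height (mm) | Expected (mm) |
|---|---|---|
| Burner | 59.3 (only about 1.6 N of contact) | 59.3 |
| Large globe | 74.5 | 74.5 |
| Large hood | 156.7 | 156.8 |
| Small globe | 57.2 | 56.4 |
| Small hood | 120.7 | 120.8 |

**Final pictures:** The last side and top views show both stacks upright with the hoods on. The gripper is open and clear of everything, and the contact force reads about 1 N or less.

**What went wrong:** The small globe did not go in at first. It landed on the gallery rim twice because of an error of a few mm along x, and the contact force reached about 22 N. I moved it over and it then dropped onto the deck. I gripped the burner and the large globe twice, a quarter turn apart, to centre them, and they seated first time. The hoods needed only one grip.

**What I could not confirm:** The cameras gave positions for the small tank that differed by up to about 6 mm, but the final view before the hood showed its globe and tank centred within about 1 mm of each other. I did not measure the burner separately once it was in the tank; it relies on the contact height and the view through the glass.

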